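Mount the tube carrier between the centres of the bench rotator

ROBOT

A 6-joint arm with a two-finger parallel gripper is mounted at the origin on the work surface. World frame = base frame: x ahead of the robot, y to its left, z up, the work surface at z = 0. Lengths are in mm, angles in rad, forces in N, time in s.
With the tool pointing down it reaches from about 350 to 775 mm from the base axis. Payload 7.3 kg.
Tool frame: the origin (TCP) lies at the centre of the arm's flange, where the gripper is bolted on; the fingertips stand 178 mm ahead of it and the grasp point (between the pads) lies 159 mm ahead of it; z points along the fingers, y is the line along which they close (so a half turn about z gives the same grasp; the last joint's range is limited). The gripper opens to 92 mm and grips with 3 to 60 N. Pads are 19 mm wide; open, the fingers measure 130 mm over their backs; the gripper's body (75 mm by 190 mm) begins 47 mm behind the grasp point.
Start: joints at [-1.291, 0.342, 1.524, -0, 1.275, -0.146], TCP at [216.87, -478.116, 404.741] pointing down, gripper open.
Joint ranges: [-2.53, 2.53], [-0.77, 2.02], [0.04, 2.7], [-1, 4.14], [0.28, 2.66], [-3.11, 3.11]. Speed limits (rad/s): [2.57, 2.57, 3.14, 3.14, 3.14, 3.14].

INTERFACE

Orientations are given as [roll, pitch, yaw] about the fixed x, y, z axes, in that order (R = Rz(yaw) Ry(pitch) Rx(roll)).
In Python, from plant import * gives the robot as it stands. The module is installed in compiled form; this text tells all that it offers.
- The arm moves only by the shell command python3 -m inch 'ROWS'. ROWS is JSON, a list of rows, each a list of 5 numbers: the shift along the tool's x, y, z in m, then the turn about the tool's z in rad, then the opening, from 0 (shut) to 1 (fully open). In form: [[tx, ty, tz, spin, claw], ...]. A call has 1 to 8 rows; each row is the pose to reach, as a shift and turn from the pose commanded when the call began, along the tool's axes at that moment; what a row does not reach only later rows make up. A row lasts 1/12 s, in which the tool goes at most 41.7 mm and 7.16 degrees, less where a joint would pass 70% of its speed; a pose out of reach is approached as far as the arm can. A call with a gripper value outside its range is refused whole. The fingers move at their own pace and stop on an object; the grip force is fixed at half the most. Time passes only in rows, so rows that repeat a pose let the fingers close. It gives the time, the measured TCP pose, the force, the opening and the grip force at its end, in the units of the state.
- get_obs(): the state, without advancing time (a new reading comes with each control period).
- capture(name): name is "scene" or "top" or "wrist"; returns a dict with "color" (420x560x3 uint8, red, green, blue), "intrinsics" (3x3 intrinsics, pixels), "distortion" ([k1, k2, p1, p2, k3] as OpenCV has them; the pictures are not rectified), "pose" (4x4, takes a point from camera to world coordinates). Camera axes: x right, y down, z forward; pixel columns grow to the right and rows downward; lengths in mm; the calibration is good to about 2 mm. A picture is of the moment at which its call begins. There is no depth.
- close_job(): hands the job in; it is judged then, once.
Trained networks look in a picture, given as the dict that the camera call returned (one of the last four; its "shot" number tells which), for a name from the list of things; names that differ only in an ending like _2 or _b are one class to them, and where a whole thing is asked for, a point or a joint stands for the part that bears it (a point fixed in the world has none). Each returns a list of dicts, best first, with "conf" (0 to 1); they miss things now and then, are a little off and sometimes report something else, mostly with a low value. They report only what shows in the picture. A call takes as long as a camera call.
- look_for(picture, target): "rect" ([centre column, centre row, width, height] in pixels, round what is visible of it).
- trace(picture, target): "pixels" (420x560 bool, what is visible of it) and "rect" ([centre column, centre row, width, height] in pixels, round what is visible of it).
- tip_of(picture, target): "centre" ([column, row] in pixels: a listed point, or the origin of a listed thing).
The state is a dict: "time": time; "joint_positions": joint angles; "dq": joint speeds; "tau": joint torques, N m; "tool_pos": TCP position; "tcp_rot": TCP orientation; "contact_force": force on the tool from outside, world axes, zero at the start; "moment": the same for the moment, N m; "grip_width": finger opening in mm; "finger_force": force on a finger pad.
Only numpy, scipy, OpenCV 4.12 (cv2) and the standard library are available. Lean on these libraries where they do the work, as an engineer would, in place of code of your own. Each camera call takes 0.05 s, during which the arm holds its last target. There are 200 camera calls.

TASK

Mount the tube carrier in the rotator: draw the tailstock back to make room, lower the carrier's spindle into the two V rests without dropping it and let go of it, then slide the tailstock up until its sprung centre is pressed roughly half-way in, so that the carrier hangs between the two centres, in line and clear of the rests. Leave the other things on the bench where they are.

Things in the scene. Friction and masses are not known exactly. Their poses are not given: they have to be found in the camera images.
- carrier: tube carrier, 0.16 kg: metal spindle 200 mm long, 20 mm diameter, with two white plastic plates 60 mm square, 4 mm thick, centred on it at x = -34 and +34 mm; grasp the bare spindle between. Each end has a bore 13 mm wide, 12 mm deep. Origin: middle of the spindle, on its axis; x along it. Lies on its plates, axis 30 mm above the bench. Both ends are alike: either may go to the drive head
- rotator: bench tube rotator, fixed: cream bed 100 mm wide (x), 455 mm long (y -210 to +245 mm), top 24 mm above the bench (two steel slide ways to 28 mm); cream drive head 110 mm wide, 125 mm high at its -y end (y -210 to -116 mm), tailstock towards +y. Origin on the bench under point seat; y along the bed from drive head to tailstock, z up
- seat (a point): point on the rotator's centre line, 85 mm above the bench, where the carrier's middle is when it hangs properly between the centres; axes as the rotator's: the centre line runs along y
- drive_point (a point): point of the fixed steel centre of the drive head, on the centre line at y = -90.5 mm from seat. Its 60-degree cone points to +y, is 13 mm long and 17 mm wide at the base; behind it a 24 mm shaft. A seated spindle bore takes in 9.5 mm of the cone, so the carrier's middle must be more than 9.5 mm towards +y of seat to be lowered clear of it
- rests: two aluminium 90-degree V rests open upward, 10 mm thick, on the bed at y = -66 and +66 mm from seat; mouths 46 mm wide, 91 mm above the bench. A spindle in them has its axis 82 mm above the bench, 3 mm under the centre line. The carrier's plates go between them (its middle within 25 mm of seat). The closing tailstock pushes it along them and the cones lift it off. Origin as the rotator's
- tailstock (a joint): place of the tailstock on the bed, m: 0 run in towards the drive head, grows towards +y, 0.125 fully drawn back; at the start too far in for the carrier to fit. Stays where left (about 8 N to slide it). With the sprung centre fully out its point is at y = 33 mm + this value from seat: a seated carrier meets the spring at 0.0575 and presses it half-way in at about 0.0495
- tail_grip (a point): point on the axis of the tailstock's upright round black grip (28 mm diameter, from 110 to 158 mm above the bench; this point at 135 mm), good to grasp. The grey block under it is 50 mm wide (x), 36 mm thick (y), top at 110 mm. The point of the sprung centre, fully out, is 61 mm towards -y of the grip's axis
- sprung_centre (a joint): how far the sprung centre of the tailstock is pushed back into the tailstock, m: 0 fully out, 0.016 fully in (about 3.6 N to start, 5 N at half, 6.5 N fully in)
- tail_point (a point): point of the sprung 60-degree steel centre of the tailstock, on the centre line; its cone points to -y, 13 mm long and 17 mm wide at its base, on a 17 mm steel shaft
- reagent: amber reagent bottle with a black cap, 68 mm in diameter, 150 mm high, standing on the bench; origin at the centre of its underside; not part of the job
- rack: white plastic rack with capped blood tubes, 90 x 150 mm, 104 mm high, standing on the bench; origin at the centre of its underside; not part of the job
- beaker: empty glass beaker, 72 mm wide at the rim, 95 mm high, standing on the bench; origin at the centre of its underside; not part of the job

How it is judged:
By the outcome, as a careful person would: the job done as asked, in the order asked, and still so for the second after the job is handed in, with the robot touching nothing.
It also fails if it takes over 67 s, if anything falls off the work surface, if the arm or the gripper's body presses on something with over 40 N, if the wrist force passes 120 N, or if a joint passes its speed limit or range.

## Working session

There is one attempt and no reset: what is moved stays moved. The work goes in short steps, Python scripts to look and compute and a shell command to move; the robot and the scene stay as the last step left them, time stands still between calls to the robot, and variables do not carry over. Pictures are saved under pics/ and viewed, at most 13 in all, crops included, and the job is handed in when it is done.

```bash
mkdir -p pics
cat > h.py <<'E'
from plant import *
import numpy as np, cv2
from scipy.spatial.transform import Rotation as R
def ray(c,px):
    K=np.array(c["intrinsics"],float);d=np.array(c["distortion"],float)
    u=cv2.undistortPoints(np.array([[px]],float),K,d)[0,0]
    T=np.array(c["pose"]);return T[:3,3],T[:3,:3]@np.array([u[0],u[1],1.])
def at_z(c,px,z):
    o,v=ray(c,px);return o+v*(z-o[2])/v[2]
def tri(obs):
    A=np.zeros((3,3));b=np.zeros(3)
    for c,px in obs:
        o,v=ray(c,px);v=v/np.linalg.norm(v);P=np.eye(3)-np.outer(v,v);A+=P;b+=P@o
    return np.linalg.solve(A,b)
def proj(c,p):
    T=np.linalg.inv(np.array(c["pose"]));r,_=cv2.Rodrigues(T[:3,:3])
    return cv2.projectPoints(np.array([p],float),r,T[:3,3],np.array(c["intrinsics"],float),np.array(c["distortion"],float))[0].reshape(-1,2)
def save(c,n): cv2.imwrite("pics/"+n,c["color"][:,:,::-1])
E
python3 - <<'E'
from h import *
np.set_printoptions(precision=1,suppress=True)
s=capture("scene");t=capture("top")
save(s,"s0.png");save(t,"t0.png")
for n,z in [("carrier",30),("seat",85),("drive_point",85),("tail_grip",135),("tail_point",85),("rotator",0),("reagent",0),("rack",0),("beaker",0)]:
    for nm,c in(("s",s),("t",t)):
        for r in tip_of(c,n)[:2]: print(n,nm,np.array(r["centre"]),round(r["conf"],2),at_z(c,r["centre"],z))
print(np.array(t["pose"]));o=get_obs();print(o["tool_pos"],o["tcp_rot"],o["grip_width"])
print(R.from_euler("xyz",o["tcp_rot"]).as_matrix())
E
```

```text
carrier s [266.  264.5] 0.89 [627.5  19.   30. ]
carrier t [266.8 174.3] 0.65 [632.6  24.2  30. ]
seat s [310.  216.8] 0.75 [461.6 -22.9  85. ]
drive_point s [292.1 199. ] 0.95 [ 448.9 -123.1   85. ]
drive_point t [314.7 240.9] 0.79 [ 449.7 -106.9   85. ]
tail_grip s [337.8 226. ] 0.57 [476.4 106.3 135. ]
tail_grip s [268.6 265.9] 0.37 [691.1 136.4 135. ]
tail_grip t [230.9 231.1] 0.57 [470.6 103.3 135. ]
tail_point s [318.5 230.1] 0.38 [480.2  38.   85. ]
tail_point t [259.6 227.7] 0.42 [481.9  36.6  85. ]
rotator s [308.6 244.9] 0.91 [469.5 -16.4   0. ]
rotator t [281.4 235.7] 0.9 [463.5 -18.3   0. ]
reagent s [204.6 204. ] 0.7 [ 607.  -368.8    0. ]
reagent s [362.7 368.2] 0.5 [625.6 377.3   0. ]
reagent t [408.1 182.7] 0.68 [ 618.9 -375.8    0. ]
rack s [365.6 364.8] 0.96 [615.1 374.2   0. ]
rack t [147.8 178.5] 0.89 [621.5 366.4   0. ]
beaker s [244.1 189.5] 0.63 [ 463.2 -373.6    0. ]
beaker t [414.5 234.2] 0.69 [ 473.1 -392.1    0. ]
[[   0.    -1.     0.1  443.8]
 [  -1.    -0.     0.   -45.3]
 [  -0.    -0.1   -1.  1075.9]
 [   0.     0.     0.     1. ]]
[ 216.9 -478.1  404.7] [3.1 0.  0.4] 91.86279764378563
[[ 0.9  0.4  0. ]
 [ 0.4 -0.9 -0. ]
 [-0.   0.  -1. ]]
```

```bash
python3 - <<'E'
import cv2
a=cv2.imread("pics/t0.png")[120:300,180:380];cv2.imwrite("pics/t0c.png",cv2.resize(a,(800,600) if 0 else None,fx=3.3,fy=3.3,interpolation=cv2.INTER_CUBIC)) if 0 else cv2.imwrite("pics/t0c.png",cv2.resize(a,(660,594),interpolation=cv2.INTER_CUBIC))
E
python3 -c "
from h import *
o=get_obs();print(o['tcp_rot'],o['tool_pos'],o['contact_force'])"
```

```text
[3.14148620e+00 1.66007516e-05 4.25825500e-01] [ 216.87465984 -478.1178507   404.73648752] [ 0.55931083  0.70529593 -0.71276704]
```

View pics/s0.png

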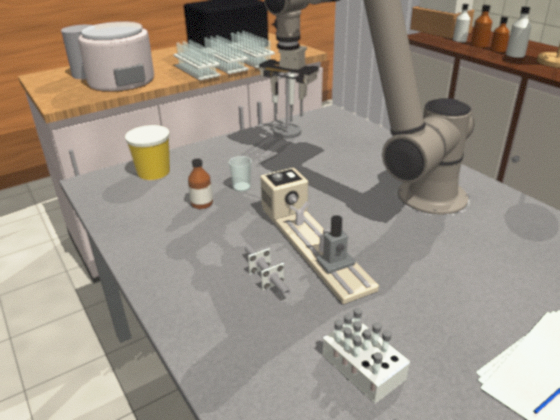

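View pics/t0c.png

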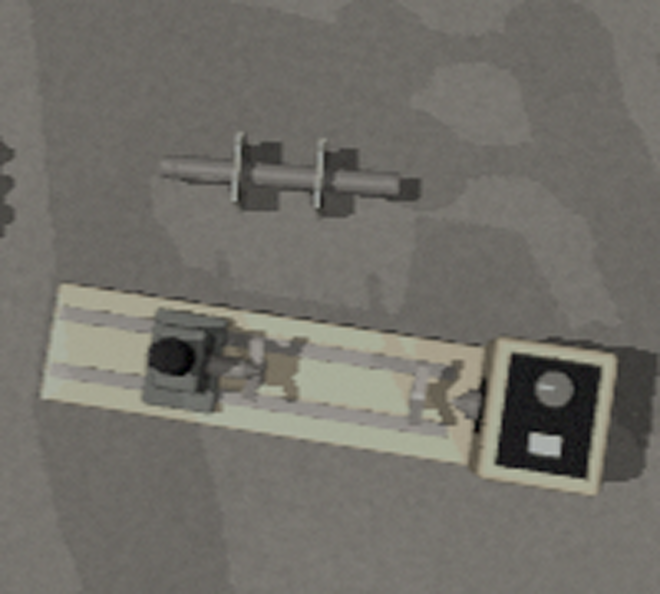

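The scene shows the drive head at (285,195), the tailstock with its grip at (337,228), and the carrier lying beside the bed at (266,268). The top crop shows the carrier spindle from (163,166) to (398,184), the bed's +y end corners at (62,285) and (42,398), and the grip at (172,355).

Run:
```python
from h import *
np.set_printoptions(precision=1,suppress=True)
t=capture("top");s=capture("scene")
f=lambda p,z:at_z(t,[180+(p[0]+.5)/3.3-.5,120+(p[1]+.5)/3.3-.5],z)
a,b=f((62,285),24),f((42,398),24);print("bed end",a,b,"width",np.linalg.norm(a-b),"mid",(a+b)/2)
h=[f(p,125) for p in((500,340),(614,352),(598,493),(480,478))]
print("head",np.array(h)[:,:2],[np.linalg.norm(h[i]-h[(i+1)%4]) for i in range(4)])
m0=(a+b)/2;m1=np.mean(h,0);d=(m0-m1)[:2];print("len",np.linalg.norm(d),"exp 408 ang",np.arctan2(d[1],d[0])-np.pi/2,"seat",m0[:2]-d/np.linalg.norm(d)*245, m1[:2]+d/np.linalg.norm(d)*163)
print("grip top",f((172,355),158))
e=[f(p,33) for p in((162,166),(399,184))];print("carrier",e,np.linalg.norm(e[0]-e[1]),(e[0]+e[1])/2,"ang",np.arctan2(*(e[0]-e[1])[[1,0]])-np.pi/2)
pl=[f((239,167),30),f((320,173),30)];print("plates",np.mean(pl,0))
for n in("carrier","tail_grip","drive_point"):
    A=tip_of(t,n);B=tip_of(s,n)
    if A and B: print(n,tri([(t,A[0]["centre"]),(s,B[0]["centre"])]))
```

```text
bed end [542.2 212.9  24. ] [447.1 226.6  24. ] width 96.07193147135384 mid [494.6 219.7  24. ]
head [[ 495.4 -145.1]
 [ 487.6 -231.1]
 [ 381.9 -218.9]
 [ 391.7 -130.7]] [np.float64(86.32342385890176), np.float64(106.3927772878583), np.float64(88.78007480553883), np.float64(104.77542291416144)]
len 405.0168030046888 exp 408 ang -0.13748966679023944 seat [461.1 -22.9] [461.5 -20. ]
grip top [479.3  97.8 158. ]
carrier [array([642.9, 129.8,  33. ]), array([630.2, -69.5,  33. ])] 199.75148614436594 [636.5  30.1  33. ] ang -0.06395785794621034
plates [641.3  31.1  30. ]
carrier [630.6  37.8  33.5]
tail_grip [472.3 101.7 129.5]
drive_point [ 450.2 -113.5   85.7]
```

```bash
python3 -m inch '[[0.238,-0.208,0,0,1],[0.238,-0.208,0,0,1],[0.238,-0.208,0,0,1],[0.238,-0.208,0,0,1],[0.238,-0.208,0,0,1],[0.238,-0.208,0,0,1],[0.238,-0.208,0,0,1],[0.238,-0.208,0,0,1]]'
python3 -m inch '[[0.238,-0.208,0,0.563,1],[0.238,-0.208,0,0.563,1],[0.238,-0.208,0,0.563,1],[0.238,-0.208,0,0.563,1],[0.238,-0.208,0,0.563,1],[0.238,-0.208,0,0.563,1],[0.238,-0.208,0,0.563,1],[0.238,-0.208,0,0.563,1]]'
cat >> h.py <<'E'
def go(xyz,yaw=None):
    o=get_obs();Rm=R.from_euler("xyz",o["tcp_rot"]).as_matrix()
    d=Rm.T@(np.array(xyz)-np.array(o["tool_pos"]))/1000
    y=o["tcp_rot"][2];sp=0 if yaw is None else (y-yaw+np.pi)%(2*np.pi)-np.pi
    print("pos",np.round(o["tool_pos"],1),"yaw",round(y,4),"F",np.round(o["contact_force"],1),"w",round(o["grip_width"],1));print("rel",np.round(d,4),"spin",round(sp,3))
E
python3 - <<'E'
from h import *
np.set_printoptions(precision=1,suppress=True)
go([479,98,404.7],-.1375)
w=capture("wrist");save(w,"w1.png");print(np.array(w["pose"]))
for n,z in [("tail_grip",135),("tail_point",85),("drive_point",85),("carrier",30)]:
    for r in tip_of(w,n)[:2]:print(n,r["centre"],r["conf"],at_z(w,r["centre"],z))
print("proj tip",proj(w,[479,98,158]))
E
```

```text
time: 2.07
tool_pos: [348.2, -187.2, 405.0]
tcp_rot: [-3.141, -0.001, 0.427]
contact_force: [0.8, 0.3, 0.7]
grip_width: 91.1
finger_force: 0.0
time: 2.73
tool_pos: [468.8, 76.6, 404.9]
tcp_rot: [3.142, -0.001, -0.138]
contact_force: [0.9, -1.2, 1.5]
grip_width: 92.1
finger_force: 0.0
pos [468.8  76.6 404.9] yaw -0.1377 F [ 0.9 -1.2  1.5] w 92.1
rel [ 0. -0.  0.] spin -0.0
[[ -0.1  -1.   -0.2 534.5]
 [ -1.    0.1   0.   67.7]
 [  0.    0.2  -1.  385.5]
 [  0.    0.    0.    1. ]]
tail_grip [246.8, 204.1] 0.88 [479.1 101.3 135. ]
tail_point [311.8, 192.4] 0.63 [470.9  40.   85. ]
drive_point [454.7, 193.9] 0.77 [ 448.7 -108.5   85. ]
drive_point [246.6, 200.8] 0.26 [471.5 107.6  85. ]
carrier [296.5, 35.9] 0.69 [634.3  31.6  30. ]
proj tip [[248.1 210.4]]
```

View pics/w1.png

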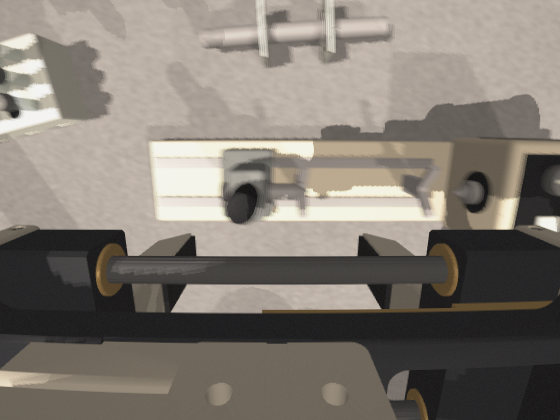

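```bash
sed -i 's/np.round(d,4)/[round(float(x),4) for x in d]/' h.py; python3 -c "
from h import *
go([479,101,294.5],-.1375)"
```

```text
pos [468.2  74.5 404.5] yaw -0.1363 F [-0.3  0.5 -0.5] w 91.7
rel [0.0072, -0.0277, 0.11] spin 0.001
```

```bash
python3 -m inch '[[0.007,-0.027,0.03,0,1],[0.007,-0.027,0.05,0,1],[0.007,-0.027,0.05,0,1]]'
python3 -c "
from h import *
w=capture('wrist')
for n,z in [('tail_grip',135),('drive_point',85),('seat',85)]:
    for r in tip_of(w,n)[:1]:print(n,r['centre'],r['conf'],at_z(w,r['centre'],z))
go([479,101,294.5],-.1375)"
```

```text
time: 3.23
tool_pos: [477.9, 99.4, 351.4]
tcp_rot: [3.14, 0.007, -0.138]
contact_force: [-1.4, -0.4, -1.4]
grip_width: 91.8
finger_force: 0.0
tail_grip [271.6, 226.7] 0.82 [480.1318908  102.38587318 135.        ]
drive_point [512.7, 208.2] 0.61 [ 450.53304638 -107.75217251   85.        ]
seat [416.7, 211.6] 0.71 [459.76802153 -20.93352321  85.        ]
pos [479.3  99.2 356.2] yaw -0.139 F [-0.   0.1  1. ] w 92.0
rel [-0.0007, -0.0017, 0.0617] spin -0.001
```

```bash
python3 -m inch '[[0.001,-0.003,0.03,0,1],[0.001,-0.003,0.061,0,1],[0.001,-0.003,0.061,0,1],[0.001,-0.003,0.061,0,1],[0.001,-0.003,0.061,0,0.1],[0.001,-0.003,0.061,0,0.1],[0.001,-0.003,0.061,0,0.1],[0.001,-0.003,0.061,0,0.1]]'
python3 -m inch '[[0,0,0,0,0.1],[0,0,0,0,0.1],[0,0,0,0,0.1],[0,0,0,0,0.1]]'
python3 -c "
from h import *
go([479,101,294.5],-.1375)"
```

```text
time: 4.1
tool_pos: [480.7, 103.2, 295.0]
tcp_rot: [-3.141, -0.002, -0.137]
contact_force: [-0.5, 0.0, -0.1]
grip_width: 69.7
finger_force: 0.0
time: 4.43
tool_pos: [480.5, 103.2, 293.7]
tcp_rot: [3.142, -0.0, -0.137]
contact_force: [1.5, 0.6, 0.1]
grip_width: 43.0
finger_force: 0.0
pos [480.5 103.2 293.7] yaw -0.1371 F [1.5 0.6 0.1] w 43.0
rel [-0.0011, 0.0024, -0.0008] spin 0.0
```

```bash
python3 -m inch '[[0,0,0,0,0.1],[0,0,0,0,0.1],[0,0,0,0,0.1],[0,0,0,0,0.1],[0,0,0,0,0.1]]'
python3 -m inch '[[0,-0.006,0,0,0.1],[0,-0.018,0,0,0.1],[0,-0.03,0,0,0.1],[0,-0.042,0,0,0.1],[0,-0.054,0,0,0.1],[0,-0.066,0,0,0.1],[0,-0.078,0,0,0.1],[0,-0.086,0,0,0.1]]'
python3 -c "
from h import *
t=capture('top');save(t,'t1.png')
for n,z in [('tail_grip',135),('drive_point',85)]:
    for r in tip_of(t,n)[:1]:print(n,r['centre'],r['conf'],at_z(t,r['centre'],z))
go([479,101,294.5],-.1375)"
```

```text
time: 4.85
tool_pos: [480.4, 102.7, 293.6]
tcp_rot: [3.14, 0.0, -0.137]
contact_force: [-0.3, -5.5, 1.3]
grip_width: 27.4
finger_force: 30.0
time: 5.52
tool_pos: [492.4, 188.3, 293.6]
tcp_rot: [3.139, 0.0, -0.137]
contact_force: [0.2, -9.9, 1.9]
grip_width: 27.5
finger_force: 30.0
drive_point [317.6, 242.4] 0.61 [ 445.97518244 -114.48867394   85.        ]
pos [492.4 188.9 293.6] yaw -0.1368 F [ 2.4  3.2 -0.8] w 27.5
rel [-0.0013, 0.0889, -0.001] spin 0.001
```

```bash
python3 -m inch '[[0,0,0,0,0.6],[0,0,0,0,0.6],[0,0,0,0,0.6],[0,0,0,0,0.6],[0,0,-0.04,0,1],[0,0,-0.08,0,1],[0,0,-0.08,0,1]]'
python3 -c "
from h import *
t=capture('top')
for n,z in [('tail_grip',135),('drive_point',85)]:
    for r in tip_of(t,n)[:1]:print(n,r['centre'],r['conf'],at_z(t,r['centre'],z))
go([634,31,370],1.507)"
```

```text
time: 6.25
tool_pos: [493.6, 188.6, 380.9]
tcp_rot: [-3.137, -0.012, -0.137]
contact_force: [1.4, -0.2, 0.3]
grip_width: 69.8
finger_force: 0.0
tail_grip [197.8, 226.3] 0.42 [481.36350358 185.61113224 135.        ]
drive_point [316.7, 242.2] 0.76 [ 446.45807256 -112.15496956   85.        ]
pos [492.  188.2 373.8] yaw -0.1374 F [-0.7 -0.2 -0.3] w 81.3
rel [0.1622, 0.1363, 0.0039] spin -1.644
```

```bash
python3 -m inch '[[0.162,0.136,0,-1.644,1],[0.162,0.136,0,-1.644,1],[0.162,0.136,0,-1.644,1],[0.162,0.136,0,-1.644,1],[0.162,0.136,0,-1.644,1],[0.162,0.136,0,-1.644,1],[0.162,0.136,0,-1.644,1],[0.162,0.136,0,-1.644,1]]'
python3 -c "
from h import *
go([634,31,350],1.507)"
```

```text
time: 7.07
tool_pos: [634.4, 30.1, 370.9]
tcp_rot: [-3.138, 0.003, 0.858]
contact_force: [-0.7, 0.6, -0.7]
grip_width: 91.6
finger_force: 0.0
pos [634.4  30.1 370.9] yaw 0.8583 F [-0.7  0.6 -0.7] w 91.6
rel [0.0004, -0.0008, 0.0209] spin -0.649
```

```bash
python3 -m inch '[[0,0,0,-0.649,1],[0,0,0,-0.649,1],[0,0,0,-0.649,1],[0,0,0,-0.649,1],[0,0,0,-0.649,1],[0,0,0,-0.649,1],[0,0,0,-0.649,1]]'
python3 - <<'E'
from h import *
np.set_printoptions(precision=1,suppress=True)
w=capture("wrist");save(w,"w2.png");print(np.array(w["pose"]))
for n,z in [("carrier",30),("rotator",0),("seat",85)]:
    for r in tip_of(w,n)[:1]:print(n,np.array(r["centre"]),r["conf"],at_z(w,r["centre"],z))
for r in trace(w,"carrier")[:1]:
    ys,xs=np.nonzero(r["pixels"]);print(r["conf"],len(xs),r["rect"])
go([634,31,350],1.507)
E
```

```text
time: 7.65
tool_pos: [633.9, 31.4, 372.1]
tcp_rot: [-3.139, 0.0, 1.501]
contact_force: [0.6, -0.6, 1.0]
grip_width: 91.7
finger_force: 0.0
[[  1.   -0.1  -0.  639.7]
 [ -0.1  -1.   -0.2  96.3]
 [ -0.    0.2  -1.  352.6]
 [  0.    0.    0.    1. ]]
carrier [280.7 195.7] 0.64 [638.3  29.1  30. ]
rotator [142.9 233.7] 0.65 [461.6 -13.6   0. ]
0.28 9187 [86.7, 54.2, 161.6, 108.4]
pos [634.1  31.5 373.4] yaw 1.5016 F [-0.7  0.5  1.1] w 92.1
rel [-0.0005, -0.0, 0.0234] spin -0.005
```

View pics/w2.png

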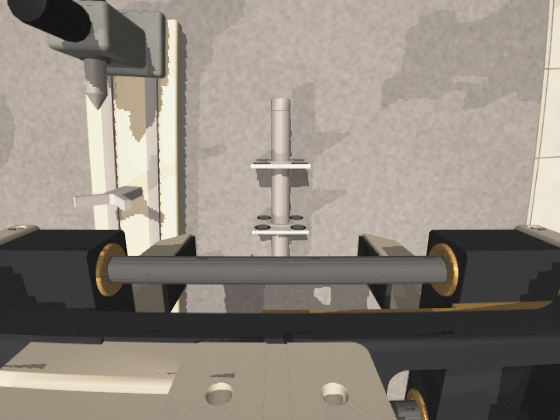

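Run:
```python
from h import *
np.set_printoptions(precision=1,suppress=True)
w=capture("wrist")
f=lambda p,z:at_z(w,p,z)
print("spindle",f((281,99),30),f((281,140),40),f((280.5,200),40))
print("plates",f((280.5,166),60),f((280.5,232),60))
print("tail pt",f((97,108),85))
print("plate edges",f((251,166),60),f((310,166),60),f((253,232),60),f((308,232),60))
g=cv2.cvtColor(w["color"],cv2.COLOR_RGB2GRAY).astype(int)
for r in (110,130,150,190,205): print(r,list(g[r,264:300]))
```

```text
spindle [646.5 130.5  30. ] [643.6  89.2  40. ] [638.8  26.2  40. ]
plates [641.2  64.8  60. ] [636.5  -3.3  60. ]
tail pt [484.  130.3  85. ]
plate edges [612.3  66.9  60. ] [670.1  62.8  60. ] [608.1  -1.3  60. ] [665.   -5.3  60. ]
110 [np.int64(178), np.int64(175), np.int64(172), np.int64(171), np.int64(171), np.int64(172), np.int64(132), np.int64(165), np.int64(172), np.int64(165), np.int64(172), np.int64(176), np.int64(201), np.int64(202), np.int64(183), np.int64(184), np.int64(177), np.int64(186), np.int64(177), np.int64(167), np.int64(145), np.int64(137), np.int64(128), np.int64(122), np.int64(106), np.int64(129), np.int64(176), np.int64(159), np.int64(159), np.int64(162), np.int64(164), np.int64(167), np.int64(167), np.int64(163), np.int64(158), np.int64(156)]
130 [np.int64(180), np.int64(181), np.int64(180), np.int64(180), np.int64(179), np.int64(179), np.int64(144), np.int64(158), np.int64(172), np.int64(181), np.int64(194), np.int64(203), np.int64(210), np.int64(212), np.int64(211), np.int64(217), np.int64(211), np.int64(201), np.int64(193), np.int64(182), np.int64(175), 
[... 1156 characters left out ...]
4(118), np.int64(169), np.int64(168), np.int64(166), np.int64(164), np.int64(163), np.int64(164), np.int64(168), np.int64(165), np.int64(162), np.int64(159)]
205 [np.int64(183), np.int64(182), np.int64(179), np.int64(182), np.int64(184), np.int64(182), np.int64(139), np.int64(153), np.int64(171), np.int64(183), np.int64(193), np.int64(205), np.int64(212), np.int64(212), np.int64(207), np.int64(208), np.int64(202), np.int64(196), np.int64(188), np.int64(179), np.int64(172), np.int64(158), np.int64(141), np.int64(121), np.int64(90), np.int64(96), np.int64(165), np.int64(167), np.int64(167), np.int64(164), np.int64(165), np.int64(161), np.int64(159), np.int64(159), np.int64(162), np.int64(165)]
```

```bash
python3 -c "
from h import *
go([638,30.7,190],1.498)"; python3 -m inch '[[-0.0005,0.004,0.03,0,1],[-0.0005,0.004,0.06,0,1],[-0.0005,0.004,0.09,0,1],[-0.0005,0.004,0.12,0,1],[-0.0005,0.004,0.14,0,1]]'
python3 -c "
from h import *
go([638,30.7,190],1.498)"
```

```text
pos [634.1  31.5 373.6] yaw 1.5019 F [0.4 0.6 0.8] w 91.6
rel [-0.0005, 0.004, 0.1836] spin 0.004
time: 8.37
tool_pos: [637.2, 30.8, 230.7]
tcp_rot: [-3.138, 0.0, 1.502]
contact_force: [0.0, -0.7, -0.3]
grip_width: 91.7
finger_force: 0.0
pos [637.2  30.8 230.7] yaw 1.5023 F [ 0.  -0.7 -0.3] w 91.7
rel [-0.0, 0.0009, 0.0407] spin 0.004
```

```bash
python3 -m inch '[[0,0.001,0.02,0.004,1],[0,0.001,0.04,0.004,1],[0,0.001,0.042,0.004,0.3],[0,0.001,0.042,0.004,0.3],[0,0.001,0.042,0.004,0.3],[0,0.001,0.042,0.004,0.3],[0,0.001,0.042,0.004,0.3],[0,0.001,0.042,0.004,0.3]]'
python3 -m inch '[[0,0,0,0,0],[0,0,0,0,0],[0,0,0,0,0],[0,0,0,0,0],[0,0,0,0,0],[0,0,0,0,0],[0,0,0,0,0],[0,0,0,0,0]]'
```

```text
time: 9.03
tool_pos: [639.3, 30.7, 193.0]
tcp_rot: [3.14, 0.0, 1.499]
contact_force: [0.7, 0.3, -0.3]
grip_width: 56.1
finger_force: 0.0
time: 9.7
tool_pos: [638.8, 30.7, 191.7]
tcp_rot: [-3.141, 0.0, 1.499]
contact_force: [-2.4, 0.2, 1.8]
grip_width: 18.9
finger_force: 30.0
```

```bash
python3 -m inch '[[0,0,-0.02,0,0],[0,0,-0.05,0,0],[0,0,-0.08,0,0],[0,0,-0.115,0,0],[-0.01,-0.03,-0.12,0.067,0],[-0.02,-0.06,-0.12,0.067,0],[-0.028,-0.09,-0.12,0.067,0],[-0.03,-0.10,-0.12,0.067,0]]'
python3 - <<'E'
from h import *
go([463.5,-4.6,310],1.432)
E
```

```text
time: 10.37
tool_pos: [533.7, 7.5, 311.3]
tcp_rot: [-3.138, 0.001, 1.432]
contact_force: [0.5, -0.1, -2.3]
grip_width: 19.2
finger_force: 30.0
pos [533.7   7.5 311.3] yaw 1.4319 F [ 0.5 -0.1 -2.3] w 19.2
rel [-0.0217, -0.0678, 0.0016] spin -0.0
```

Run:
```python
from h import *
np.set_printoptions(precision=1,suppress=True)
t=capture("top");w=capture("wrist");s=capture("scene")
save(t,"t2.png");save(w,"w3.png");save(s,"s2.png")
for nm,c in (("t",t),("w",w),("s",s)):
    for n,z in [("seat",85),("drive_point",85),("tail_point",85),("rests",0),("carrier",150)]:
        for r in tip_of(c,n)[:1]:print(nm,n,np.array(r["centre"]),round(r["conf"],2),at_z(c,r["centre"],z))
    for r in trace(c,"rests")[:2]:print(nm,r["conf"],r["rect"])
a=cv2.resize(w["color"][0:240,0:300],None,fx=1.33,fy=1.33,interpolation=3)
b=cv2.resize(t["color"][200:280,210:343],(400,240),interpolation=3);d=cv2.resize(s["color"][170:310,240:390],(386,360),interpolation=3)
m=np.zeros((600,800,3),np.uint8);m[:a.shape[0],:a.shape[1]]=a;m[:240,400:]=b;m[240:,400:786]=d
cv2.imwrite("pics/m.png",m[:,:,::-1])
```

```text
t seat [284.1 240. ] 0.82 [450.9 -27.6  85. ]
t drive_point [313.3 241.6] 0.97 [ 447.9 -103.3   85. ]
t 0.66 [306.5, 240.7, 6.2, 19.7]
w tail_point [174.5  57.7] 0.66 [484.5 128.9  85. ]
w carrier [278.4 264.7] 0.75 [535.    6.6 150. ]
w 0.6 [181.6, 180.0, 77.7, 26.6]
s seat [307.7 219.1] 0.69 [472.9 -17.7  85. ]
s tail_point [339.5 249.1] 0.43 [487.  129.3  85. ]
s rests [310.4 243.7] 0.72 [462.3 -17.9   0. ]
s carrier [298.6 206.7] 0.79 [516.5   2.2 150. ]
s 0.46 [320.2, 228.0, 29.3, 48.4]
s 0.35 [200.4, 181.1, 25.6, 52.9]
```

View pics/m.png

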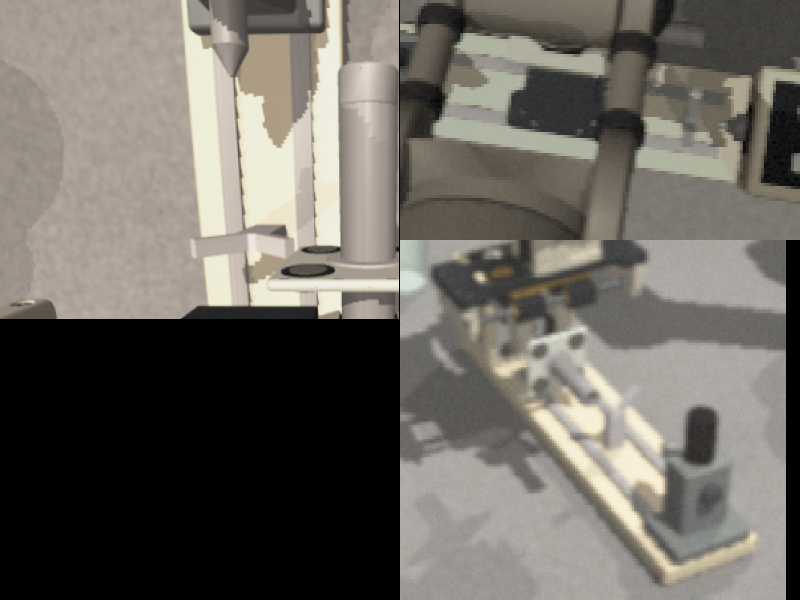

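Run:
```python
from h import *
np.set_printoptions(precision=1,suppress=True)
w=capture("wrist")
d=np.array([.138,.9904,0])
for row in(178,184,190):
    p=at_z(w,(182,row),91);print(p,"seat from rest",p-66*d)
a=at_z(w,(191/1.33,247/1.33),91);b=at_z(w,(293/1.33,243/1.33),91);print(a,b,np.linalg.norm(a-b),(a+b)/2-66*d)
p=np.array([484.3,129,85]);s=np.array([461.3,-20.5,85]);print("dir",np.arctan2(p[0]-s[0],p[1]-s[1]))
# bed left edge direction in wrist picture at z=24
q=[at_z(w,(183/1.33,10/1.33),24),at_z(w,(213/1.33,305/1.33),24)];v=q[0]-q[1];print("edge",q,np.arctan2(v[0],v[1]))
```

```text
[479.3  52.1  91. ] seat from rest [470.2 -13.3  91. ]
[478.4  48.   91. ] seat from rest [469.3 -17.3  91. ]
[477.5  43.9  91. ] seat from rest [468.4 -21.4  91. ]
[451.6  50.7  91. ] [504.7  45.2  91. ] 53.357165640428775 [469.1 -17.4  91. ]
dir 0.15264932839526515
edge [array([449. , 188.8,  24. ]), array([425.2,   0.2,  24. ])] 0.12550866871447866
```

```bash
python3 -m inch '[[-0.007,-0.02,0,0,0],[-0.014,-0.04,0,0,0],[-0.02,-0.06,0,0,0],[-0.021,-0.066,0.005,0,0],[-0.021,-0.066,0.02,0,0],[-0.021,-0.066,0.025,0,0],[-0.021,-0.066,0.025,0,0]]'
python3 - <<'E'
from h import *
np.set_printoptions(precision=1,suppress=True)
w=capture("wrist");s=capture("scene")
cv2.imwrite("pics/w4.png",cv2.resize(w["color"][0:240,140:400],(650,600),interpolation=3)[:,:,::-1]);save(w,"w4f.png");save(s,"s4.png")
for nm,c in (("w",w),("s",s)):
    for n,z in [("seat",85),("drive_point",85),("tail_point",85),("carrier",125)]:
        for r in tip_of(c,n)[:1]:print(nm,n,np.array(r["centre"]),round(r["conf"],2),at_z(c,r["centre"],z))
go([464.5,-4.6,280],1.432)
E
```

```text
time: 12.05
tool_pos: [468.9, -3.7, 285.7]
tcp_rot: [-3.14, -0.0, 1.432]
contact_force: [-0.2, -0.2, -1.1]
grip_width: 19.2
finger_force: 30.0
w carrier [276.8 266.4] 0.85 [469.6  -5.1 125. ]
s seat [308.9 218.5] 0.77 [468.7 -18.1  85. ]
s drive_point [339.8 247.3] 0.63 [481.9 124.2  85. ]
s tail_point [340.9 249.9] 0.6 [486.3 133.6  85. ]
s carrier [315.8 206.5] 0.94 [457.3  -4.7 125. ]
pos [469.   -3.8 286.9] yaw 1.4323 F [ 0.2  0.8 -1.7] w 18.9
rel [-0.0014, -0.0043, 0.0069] spin 0.0
```

View pics/w4.png

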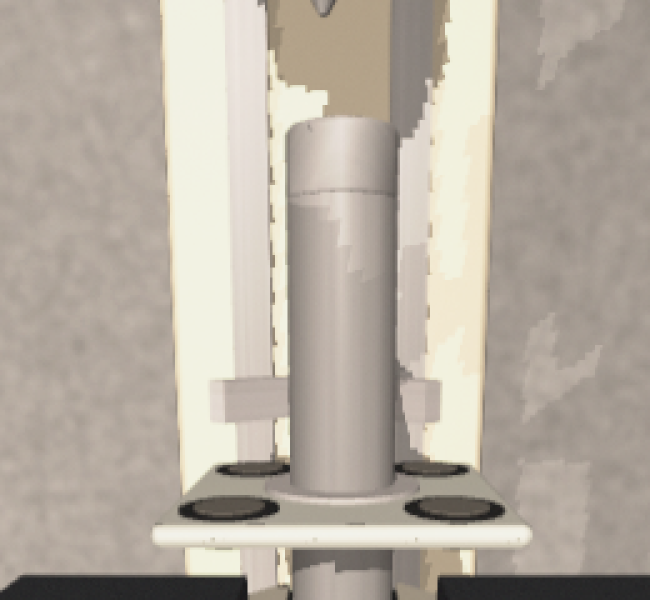

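Run:
```python
from h import *
np.set_printoptions(precision=1,suppress=True)
w=capture("wrist")
f=lambda x,y,z:at_z(w,(140+(x+.5)/2.5-.5,(y+.5)/2.5-.5),z)
o=get_obs();tp=np.array(o["tool_pos"]);d=np.array([np.cos(o["tcp_rot"][2]),np.sin(o["tcp_rot"][2]),0]);n=np.array([d[1],-d[0],0])
def rel(p): print(p,"along",(p-tp)@d,"lat",(p-tp)@n)
for nm,l,r,row,z in [("bed380",178,487,380,24),("bed100",166,494,100,24),("rest",210,441,400,91),("rest far",210,441,380,91),("rest near",210,441,421,91),("spin400",290,397,400,tp[2]-161),("spin200",287,398,200,tp[2]-161)]:
    a=f(l,row,z);b=f(r,row,z);print(nm,round(np.linalg.norm(a-b),1),end=" ");rel((a+b)/2)
print("end far top",end="");rel(f(343,118,tp[2]-151));print("tailpt",end="");rel(f(323,15,85))
```

```text
bed380 99.6 [474.1  46.8  24. ] along 50.77142823837781 lat -1.8839189116785187
bed100 98.3 [485.2 129.2  24. ] along 133.95250762483525 lat -2.2634170643641163
rest 54.3 [473.2  46.2  91. ] along 50.083523968707816 lat -2.6504097174094956
rest far 53.9 [473.9  50.8  91. ] along 54.722937720953794 lat -2.61830897798777
rest near 54.6 [472.5  41.3  91. ] along 45.15318452847923 lat -2.684828435218009
spin400 20.1 [477.8  48.5 125.8] along 53.04692638400073 lat 1.545025432078051
spin200 19.8 [482.6  83.7 125.8] along 88.51085564197537 lat 1.4179822369559114
end far top[484.2  94.5 135.8] along 99.48338393737738 lat 1.518002364972225
tailpt[484.7 129.3  85. ] along 133.9867203512159 lat -2.787281002752412
```

```bash
python3 -m inch '[[0,-0.004,0,0,0],[0,-0.004,0.012,0,0],[0,-0.004,0.024,0,0],[0,-0.004,0.034,0,0],[0,-0.004,0.038,0,0],[0,-0.004,0.038,0,0],[0,-0.004,0.038,0,0]]'
python3 - <<'E'
from h import *
go([464.5,-4.6,243],1.432)
w=capture("wrist");s=capture("scene");save(w,"w5f.png");save(s,"s5f.png")
a=cv2.resize(w["color"][0:240,140:400],(433,400),interpolation=3);b=cv2.resize(s["color"][165:285,265:375],(367,400),interpolation=3)
cv2.imwrite("pics/m5.png",np.hstack([a,b])[:,:,::-1])
E
```

```text
time: 13.18
tool_pos: [464.9, -3.2, 248.9]
tcp_rot: [-3.142, 0.0, 1.432]
contact_force: [1.1, -0.8, -2.1]
grip_width: 19.2
finger_force: 30.0
pos [464.9  -3.2 248.9] yaw 1.4323 F [ 1.1 -0.8 -2.1] w 19.2
rel [-0.0014, -0.0002, 0.0059] spin 0.0
```

View pics/m5.png

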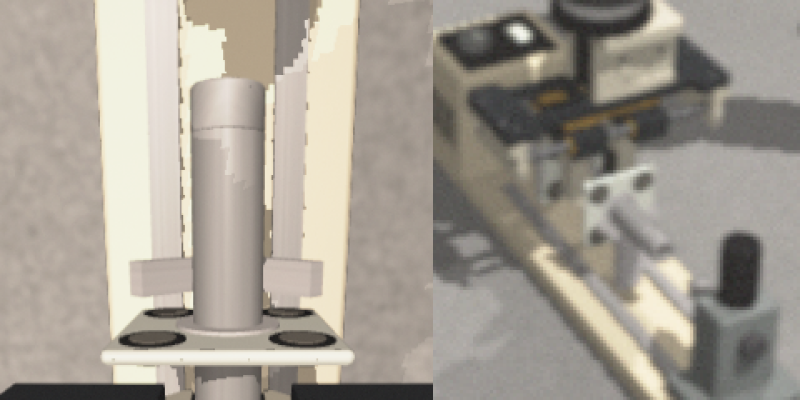

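The spindle (cols 192–264) sits centred over the rest (130–323), so I'm lowering it the last few millimetres.

```bash
python3 -m inch '[[0,-0.0005,0.001,0,0],[0,-0.0005,0.002,0,0],[0,-0.0005,0.003,0,0],[0,-0.0005,0.004,0,0],[0,-0.0005,0.004,0,0],[0,-0.0005,0.004,0,0]]'
python3 -m inch '[[0,0,0.0005,0,0],[0,0,0.001,0,0],[0,0,0.0015,0,0],[0,0,0.0015,0,0],[0,0,0.0015,0,0]]'
```

```text
time: 13.78
tool_pos: [464.4, -3.2, 244.7]
tcp_rot: [-3.142, 0.0, 1.432]
contact_force: [-0.0, 0.4, -1.5]
grip_width: 19.1
finger_force: 30.0
time: 14.2
tool_pos: [464.5, -3.2, 243.6]
tcp_rot: [3.141, 0.0, 1.432]
contact_force: [-1.6, -0.2, 4.5]
grip_width: 19.1
finger_force: 30.0
```

```bash
python3 -m inch '[[0,0,0.0005,0,0],[0,0,0.0005,0,0],[0,0,0.0005,0,0.25],[0,0,0.0005,0,0.35],[0,0,0.0005,0,0.45],[0,0,0.0005,0,0.5],[0,0,0.0005,0,0.5],[0,0,0.0005,0,0.5]]'
python3 -m inch '[[0,0,-0.01,0,0.5],[0,0,-0.03,0,0.5],[0,0,-0.06,0,0.5],[0,0,-0.1,0,1],[0,0,-0.13,0,1],[0,0,-0.13,0,1]]'
python3 - <<'E'
from h import *
np.set_printoptions(precision=1,suppress=True)
w=capture("wrist");s=capture("scene");save(w,"w6f.png");save(s,"s6f.png")
a=cv2.resize(w["color"][0:240,140:400],(433,400),interpolation=3);b=cv2.resize(s["color"][165:285,265:375],(367,400),interpolation=3)
cv2.imwrite("pics/m6.png",np.hstack([a,b])[:,:,::-1])
for r in tip_of(w,"tail_grip")[:1]:print(r["centre"],r["conf"],at_z(w,r["centre"],135))
go([492.2,188.9,370],-.1385)
E
```

```text
time: 14.87
tool_pos: [464.5, -3.2, 242.6]
tcp_rot: [-3.141, 0.0, 1.432]
contact_force: [0.2, 0.2, 0.0]
grip_width: 45.7
finger_force: 0.0
time: 15.37
tool_pos: [465.6, -3.3, 378.5]
tcp_rot: [3.13, 0.0, 1.432]
contact_force: [0.5, 0.4, -0.5]
grip_width: 61.4
finger_force: 0.0
pos [464.1  -3.1 372.3] yaw 1.4323 F [ 0.5 -0.1 -1. ] w 73.6
rel [0.194, 0.0013, 0.0023] spin 1.571
```

View pics/m6.png

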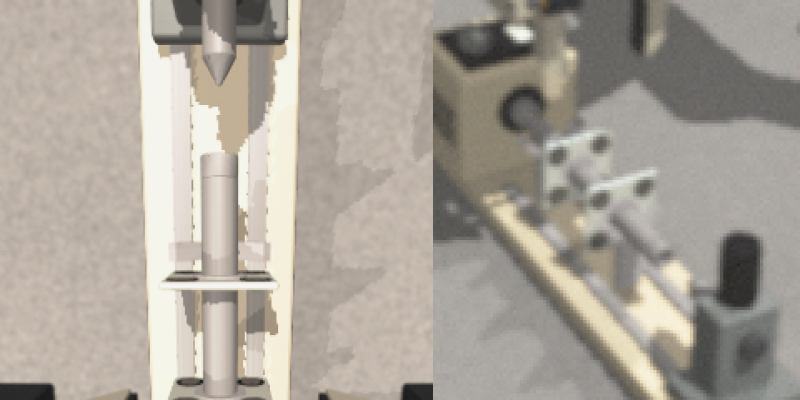

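```bash
python3 -m inch '[[0.194,0.001,0,1.571,1],[0.194,0.001,0,1.571,1],[0.194,0.001,0,1.571,1],[0.194,0.001,0,1.571,1],[0.194,0.001,0,1.571,1],[0.194,0.001,0,1.571,1],[0.194,0.001,0,1.571,1],[0.194,0.001,0,1.571,1]]' >/dev/null
python3 -c "
from h import *
go([492.2,188.9,372],-.1385)"
```

```text
pos [491.8 190.1 370.3] yaw 0.5076 F [ 0.4 -0.4  0.4] w 91.5
rel [-0.0002, 0.0013, -0.0017] spin 0.646
```

```bash
python3 -m inch '[[0,0.001,0,0.646,1],[0,0.001,0,0.646,1],[0,0.001,0,0.646,1],[0,0.001,0,0.646,1],[0,0.001,0,0.646,1],[0,0.001,0,0.646,1],[0,0.001,0,0.646,1]]' >/dev/null
python3 -c "
from h import *
w=capture('wrist')
for r in tip_of(w,'tail_grip')[:1]:print(r['centre'],r['conf'],at_z(w,r['centre'],135))
go([492.2,188.9,294],-.1385)"
```

```text
[274.3, 224.4] 0.85 [490.92208145 189.8190781  135.        ]
pos [492.6 187.9 371.8] yaw -0.1313 F [-0.5  1.3  0. ] w 91.5
rel [-0.0004, -0.001, 0.0778] spin 0.007
```

```bash
python3 -m inch '[[-0.001,-0.001,0.03,0.007,1],[-0.001,-0.001,0.06,0.007,1],[-0.001,-0.001,0.078,0.007,1],[-0.001,-0.001,0.078,0.007,1],[-0.001,-0.001,0.078,0.007,0.1],[-0.001,-0.001,0.078,0.007,0.1],[-0.001,-0.001,0.078,0.007,0.1],[-0.001,-0.001,0.078,0.007,0.1]]' >/dev/null
python3 -m inch '[[0,0,0,0,0.1],[0,0,0,0,0.1],[0,0,0,0,0.1],[0,0,0,0,0.1],[0,0,0,0,0.1],[0,0,0,0,0.1],[0,0,0,0,0.1],[0,0,0,0,0.1]]'
python3 -m inch '[[0,0,0,0,0.1],[0,0,0,0,0.1],[0,0.005,0,0,0.1],[0,0.012,0,0,0.1],[0,0.018,0,0,0.1],[0,0.024,0,0,0.1],[0,0.03,0,0,0.1]]'
```

```text
time: 18.2
tool_pos: [491.8, 189.1, 294.7]
tcp_rot: [-3.142, -0.0, -0.142]
contact_force: [-0.0, 0.3, 0.0]
grip_width: 27.6
finger_force: 30.0
time: 18.78
tool_pos: [487.7, 160.1, 294.7]
tcp_rot: [-3.139, -0.001, -0.142]
contact_force: [0.4, 8.4, -2.0]
grip_width: 27.4
finger_force: 30.0
```

```bash
python3 -m inch '[[0,0.003,0,0,0.1],[0,0.006,0,0,0.1],[0,0.009,0,0,0.1],[0,0.012,0,0,0.1],[0,0.015,0,0,0.1],[0,0.018,0,0,0.1],[0,0.02,0,0,0.1],[0,0.022,0,0,0.1]]'
python3 -m inch '[[0,0.001,0,0,0.1],[0,0.002,0,0,0.1],[0,0.003,0,0,0.1],[0,0.004,0,0,0.1]]'
python3 -m inch '[[0,0.001,0,0,0.1],[0,0.002,0,0,0.1],[0,0.003,0,0,0.1]]'
python3 - <<'E'
from h import *
w=capture("wrist");s=capture("scene");save(w,"w7f.png");save(s,"s7f.png")
a=cv2.resize(w["color"][60:260,200:560],(720,400),interpolation=3)
cv2.imwrite("pics/m7.png",a[:,:,::-1]);go([484.1,122.8,294],-.1385)
E
```

```text
time: 19.45
tool_pos: [484.6, 138.6, 294.7]
tcp_rot: [-3.139, -0.001, -0.142]
contact_force: [1.7, 9.6, -1.9]
grip_width: 27.2
finger_force: 30.0
time: 19.78
tool_pos: [484.1, 134.8, 294.7]
tcp_rot: [-3.139, -0.001, -0.142]
contact_force: [1.2, 10.4, -2.1]
grip_width: 27.6
finger_force: 30.0
time: 20.03
tool_pos: [483.7, 131.9, 294.7]
tcp_rot: [-3.139, -0.001, -0.142]
contact_force: [1.8, 9.6, -2.5]
grip_width: 27.5
finger_force: 30.0
pos [483.7 131.7 294.7] yaw -0.1417 F [ 1.1  9.3 -2.4] w 27.2
rel [0.0017, 0.0088, 0.0007] spin -0.003
```

View pics/m7.png

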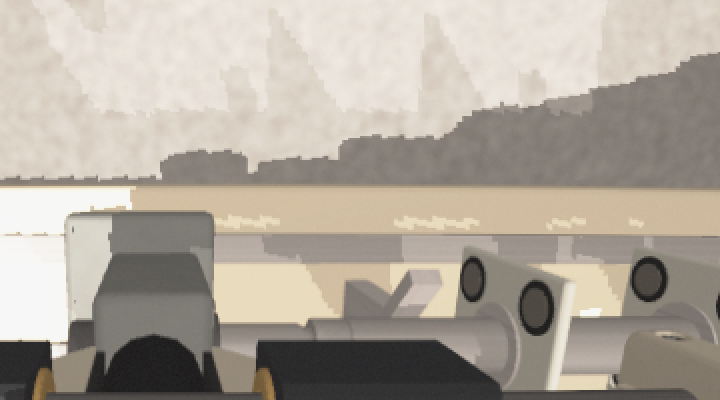

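The sprung cone is in the near bore and the carrier is being pushed along. I'm advancing in small steps and watching the force.

```bash
F='tool_pos|contact'; 
python3 -m inch '[[0,0.001,0,0,0.1],[0,0.002,0,0,0.1]]' | grep -E "$F"
python3 -m inch '[[0,0.001,0,0,0.1],[0,0.002,0,0,0.1]]' | grep -E "$F"
python3 -m inch '[[0,0.001,0,0,0.1],[0,0.002,0,0,0.1]]' | grep -E "$F"
```

```text
tool_pos: [483.4, 129.9, 294.7]
contact_force: [1.7, 11.0, -2.7]
tool_pos: [483.1, 128.1, 294.7]
contact_force: [1.6, 11.6, -2.8]
tool_pos: [482.9, 126.1, 294.7]
contact_force: [1.9, 11.8, -2.7]
```

```bash
F='tool_pos|contact'; 
python3 -m inch '[[0,0.001,0,0,0.1],[0,0.002,0,0,0.1]]' | grep -E "$F"
python3 -m inch '[[0,0.001,0,0,0.1],[0,0.0015,0,0,0.1],[0,0.0015,0,0,0.1],[0,0.0015,0,0,0.1]]' | grep -E "$F"
python3 - <<'E'
from h import *
np.set_printoptions(precision=1,suppress=True)
w=capture("wrist");s=capture("scene");t=capture("top");save(w,"w8f.png");save(s,"s8f.png");save(t,"t8f.png")
a=cv2.resize(w["color"][160:260,200:560],(800,222),interpolation=3);b=cv2.resize(s["color"][165:285,265:375],(346,378),interpolation=3)
c=cv2.resize(t["color"][200:283,210:310],(454,378),interpolation=3)
cv2.imwrite("pics/m8.png",np.vstack([a,np.hstack([b,c])])[:,:,::-1]);go([484.1,122.8,294],-.1385)
for nm,c in(("s",s),("w",w)):
  for n in("carrier","seat"):
    for r in tip_of(c,n)[:1]:print(nm,n,r["centre"],r["conf"],at_z(c,r["centre"],85))
E
```

```text
tool_pos: [482.6, 124.2, 294.7]
contact_force: [2.5, 12.4, -3.3]
tool_pos: [482.4, 122.7, 294.7]
contact_force: [2.5, 11.0, -2.2]
pos [482.4 122.7 294.7] yaw -0.1418 F [ 1.7 10.6 -1.9] w 27.9
rel [0.0017, -0.0003, 0.0007] spin -0.003
s carrier [316.3, 216.8] 0.71 [448.1 -13.3  85. ]
s seat [309.7, 216.7] 0.77 [461.9 -23.7  85. ]
w carrier [487.7, 232.9] 0.92 [462.7 -20.3  85. ]
```

View pics/m8.png

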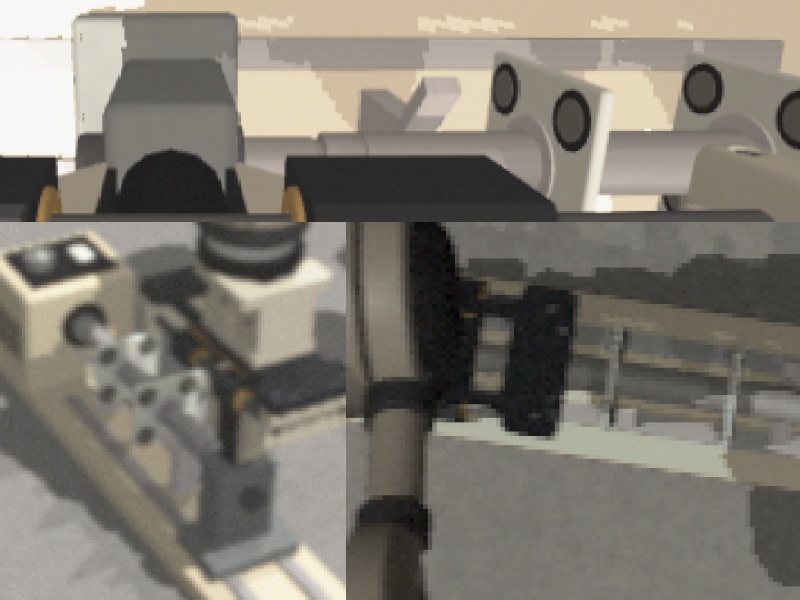

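Run:
```python
from h import *
np.set_printoptions(precision=2,suppress=True)
w=capture("wrist")
d=np.array([.1384,.9904,0])
g=lambda n:cv2.cvtColor(cv2.imread("pics/"+n),cv2.COLOR_BGR2GRAY).astype(float)
A,B=g("w7f.png"),g("w8f.png")
# spindle + plate patch shift between the two views (camera rides with the tailstock)
T=A[178:232,425:492];r=cv2.matchTemplate(B[172:238,395:492].astype(np.float32),T.astype(np.float32),cv2.TM_CCOEFF_NORMED)
_,v,_,loc=cv2.minMaxLoc(r);print("shift px",395+loc[0]-425,172+loc[1]-178,v)
sh=395+loc[0]-425
p=at_z(w,(480,205),105);q=at_z(w,(480+sh,205),105);print("slip mm",(q-p)@d)
e=at_z(w,(343,222),90);print("grip to spindle end",(np.array(get_obs()["tool_pos"])-e)@d)
```

```text
shift px -10 0 0.9311769604682922
slip mm 6.265477237886049
grip to spindle end 42.218390420359476
```

```bash
python3 -m inch '[[0,0,0,0,0.4],[0,0,0,0,0.5],[0,0,0,0,0.6],[0,0,0,0,0.6],[0,0,0,0,0.6],[0,0,0,0,0.6],[0,0,0,0,0.6]]'
python3 -m inch '[[0,0,-0.03,0,0.6],[0,0,-0.06,0,0.6],[0,-0.03,-0.09,0,0.6],[0,-0.06,-0.12,0,0.6],[0,-0.1,-0.12,0,0.6],[0,-0.14,-0.12,0,0.6],[0,-0.16,-0.12,0,0.6],[0,-0.16,-0.12,0,0.6]]'
python3 - <<'E'
from h import *
np.set_printoptions(precision=1,suppress=True)
d=np.array([.1384,.9904,0])
w=capture("wrist");s=capture("scene");t=capture("top")
a=cv2.resize(w["color"][60:240,260:560],(500,300),interpolation=3);b=cv2.resize(s["color"][165:285,265:375],(275,300),interpolation=3)
c=cv2.resize(t["color"][190:275,200:375],(618,300),interpolation=3)
m=np.zeros((600,775,3),np.uint8);m[:300,:500]=a;m[:300,500:]=b;m[300:,:618]=c
cv2.imwrite("pics/m9.png",m[:,:,::-1])
for nm,c in(("s",s),("w",w),("t",t)):
  for n,z in(("carrier",85),("tail_grip",135)):
    for r in tip_of(c,n)[:1]:print(nm,n,np.array(r["centre"]),r["conf"],at_z(c,r["centre"],z))
go([0,0,0])
E
```

```text
time: 22.12
tool_pos: [482.2, 121.1, 294.7]
tcp_rot: [3.141, -0.0, -0.142]
contact_force: [1.0, 0.3, 0.4]
grip_width: 55.1
finger_force: 0.0
time: 22.78
tool_pos: [504.5, 283.3, 414.3]
tcp_rot: [-3.14, -0.0, -0.138]
contact_force: [-0.6, -1.0, -0.3]
grip_width: 55.1
finger_force: 0.0
s carrier [313.8 214.1] 0.59 [445.7 -27.3  85. ]
s tail_grip [341.8 229.9] 0.59 [479.  124.2 135. ]
w carrier [553.5 199.1] 0.67 [460.2 -21.1  85. ]
w tail_grip [453.3 207.3] 0.86 [483.6 123.8 135. ]
t carrier [283.1 234.4] 0.92 [465.4 -24.8  85. ]
t tail_grip [224.2 226.5] 0.69 [481.8 120.2 135. ]
pos [504.9 278.8 414.9] yaw -0.143 F [-0.9  0.   1.2] w 55.3
rel [-0.4601, 0.3479, 0.4148] spin 0
```

View pics/m9.png

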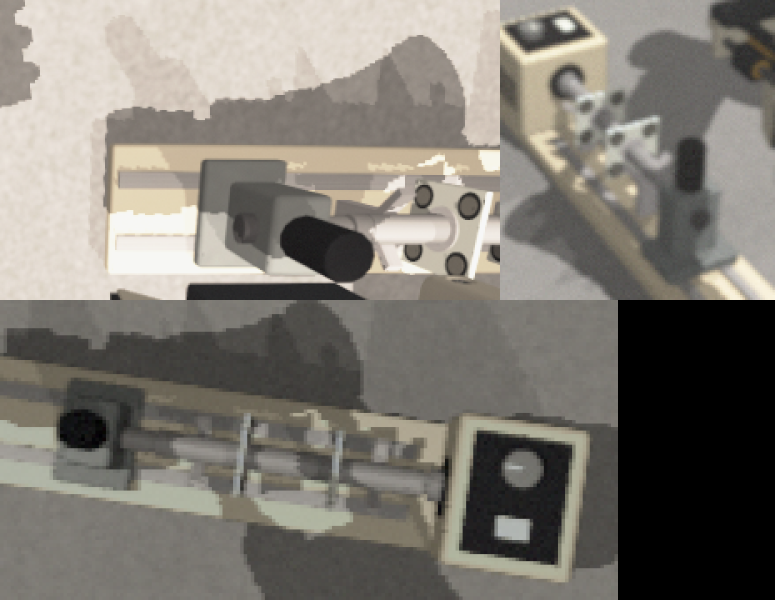

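Run:
```python
from h import *
np.set_printoptions(precision=1,suppress=True)
t=capture("top");d=np.array([.1384,.9904,0])
f=lambda x,y,z:at_z(t,(200+(x+.5)/3.531-.5,190+(y-300+.5)/3.531-.5),z)
m=f(290,455,85);g=f(82,430,158);h=f(446,483,125);p=f(243,450,110)-f(337,466,110)
print(m,g,"grip-mid",(g-m)@d,"mid-headface(expect 116)",(m-f(457,487,125))@d,"plate gap",np.linalg.norm(p))
for r in trace(t,"drive_point")[:1]:print(r["rect"])
```

```text
[467.6 -21.3  85. ] [480.9 119.4 158. ] grip-mid 141.16519242533317 mid-headface(expect 116) 120.7401082235904 plate gap 68.40074544959063
[280.8, 238.9, 175.0, 61.0]
```

```bash
python3 -c "
from plant import *
print(close_job())"
```

```text
the job is handed in; nothing more can be done
None
```

The carrier hangs between the two centres with the tailstock run up until the sprung centre is about half-way in (roughly 8 ± 2 mm of 16, judged from pictures and force readings). The robot is clear, and the job was handed in at about 23 s; `close_job()` gave no verdict.

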